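# Prop open a label printer's service cover

### The arm

A 7-joint arm with a two-finger parallel gripper is mounted at the origin on a cart in front of the work surface, level with it; the furniture and walls round the work are solid. World frame = base frame: x ahead of the robot, y to its left, z up, the work surface at z = 0. Lengths are in m, angles in rad, forces in N, time in s.
With the tool pointing down it reaches from about 0.35 to 0.9 m from the base axis. Payload 8.1 kg.
Tool frame: the origin (TCP) lies at the centre of the arm's flange, where the gripper is bolted on; the fingertips stand 178 mm ahead of it and the grasp point (between the pads) lies 159 mm ahead of it; z points along the fingers, y is the line along which they close (so a half turn about z gives the same grasp; the last joint's range is limited). The gripper opens to 92 mm and grips with 3 to 60 N. Pads are 19 mm wide; open, the fingers measure 130 mm over their backs; the gripper's body (75 mm by 190 mm) begins 47 mm behind the grasp point.
Start: joints at [-0.103, 0.434, 0.025, 1.573, -0.012, 1.134, -0.075], TCP at [0.625, -0, 0.405] pointing down, gripper open.
Joint ranges: [-2.62, 2.62], [-0.44, 2.09], [-1.27, 1.32], [0.08, 2.57], [-1.32, 4.46], [0.12, 2], [-2.74, 2.74]. Speed limits (rad/s): [2.22, 2.22, 3.01, 3.01, 3.14, 3.14, 3.14].

### API

Orientations are given as a rotation vector (axis times angle).
In Python, from cell import arm gives the robot as it stands. The module is installed in compiled form; this text tells all that it offers.
- The arm moves only by the shell command python3 -m inch 'ROWS' [FORCE]. ROWS is text: rows parted by semicolons, each of 5 numbers parted by spaces: the shift along the tool's x, y, z in m, then the turn about the tool's z in rad, then the finger opening in m, from 0 to 0.0918. In form: x y z roll fingers; .... A call has 1 to 5 rows; each row is the pose to reach, as a shift and turn from the pose commanded when the call began, along the tool's axes at that moment; what a row does not reach only later rows make up. A row lasts 1/10 s, in which the tool goes at most 50 mm and 8.59 degrees, less where a joint would pass 70% of its speed; a pose out of reach is approached as far as the arm can. A call with a gripper value outside its range is refused whole. The fingers move at their own pace and stop on an object; FORCE is the grip in N (left out, the last holds). Time passes only in rows, so rows that repeat a pose let the fingers close. It gives the time, the measured TCP pose, the force, the opening and the grip force at its end, in the units of the state.
- arm.observe(): the state, without advancing time (a new reading comes with each control period).
- arm.get_image(name): name is "scene" or "side" or "wrist"; returns the picture (400x640x3 uint8, red, green, blue); there is no depth.
- arm.get_calibration(name): a dict with "intrinsics" (3x3 intrinsics, pixels), "pose" (4x4, takes a point from camera to world coordinates). Camera axes: x right, y up, looking along -z (the intrinsics and any distortion apply to the point x, -y, -z); pixel columns grow to the right and rows downward; lengths in m; the calibration is good to about 2 mm. A picture is of the moment at which its call begins: read the wrist's pose just before it. get_calibration takes no time and is no camera call; for the wrist camera it gives the pose at the moment of the call.
- arm.sign_off(): hands the job in; it is judged then, once.
Trained networks look in the newest picture that a camera, given by its name, has taken for a name from the list of things; names that differ only in an ending like _2 or _b are one class to them, and where a whole thing is asked for, a point or a joint stands for the part that bears it (a point fixed in the world has none). Each returns a list of dicts, best first, with "conf" (0 to 1); they miss things now and then, are a little off and sometimes report something else, mostly with a low value. They report only what shows in the picture. A call takes as long as a camera call.
- arm.look_for(camera, query): "point" ([row, column] in pixels, amid what is visible of it).
- arm.silhouettes(camera, query): "region" (400x640 bool, what is visible of it) and "point" ([row, column] in pixels, amid what is visible of it).
- arm.place_of(camera, query): "point" ([row, column] in pixels: a listed point, or the origin of a listed thing).
The state is a dict: "clock": time; "joints": joint angles; "dq": joint speeds; "joint_efforts": joint torques, N m; "position": TCP position; "ee_rot": TCP orientation; "force": force on the tool from outside, world axes, zero at the start; "ft_torque": the same for the moment, N m; "width": opening from 0.0 (shut) to 1.0 (fully open); "gripper_force": force on a finger pad.
Only numpy, scipy, OpenCV 4.12 (cv2) and the standard library are available. Lean on these libraries where they do the work, as an engineer would, in place of code of your own. Each camera call takes 0.05 s, during which the arm holds its last target. There are 200 camera calls.

### The job

Open the label printer's service cover by its black side grip until it leans right back on its stop and let go. Then take the red grip of the steel prop rod, swing the rod out to the front and let the cover down on it, and feel the rod's foot gently along the aluminium channel until it drops into the holding hole, so that the cover stays propped half open by itself. Never let the cover fall shut or force the rod's foot hard against the channel, and leave the jar, stapler, notebook and phone where they are.

Things in the scene. Friction and masses are not known exactly. Their poses are not given: they have to be found in the camera images.
- printer: White desktop label printer, 250 (x) x 210 (y) x 80 mm, fixed. Origin on the table under the body's middle; x points to its rear (away from the robot at yaw 0), y to its left, z up. Body spans x -125 to +125, y -115 to +95 mm. Cover hinge line along y at x +90, z 80 mm.
- hinge_mid (a point): Middle of the cover's hinge line, on the printer (x +90, y 0, z 80 mm).
- cover (a joint): Angle of the grey cover (165 mm from the hinge line, 158 wide, 10 thick, about 0.45 kg, centre of mass 80 mm from the hinge). 0 = shut, level; 1.75 rad = leaning back past upright on its stop, where it rests by itself (from about 1.65); lower down it falls shut if let go (light damping, no spring).
- cover_grip (a point): Centre of the cover's black cylindrical grip, left of the cover, 150 mm from the hinge line; axis along printer y, diameter 16 mm, length 45 mm (printer y 105 to 150 mm), on a 10 mm steel pin. It may turn between the fingers as the cover swings.
- rod (a joint): Prop rod's angle r on the cover (cover angle c). 0 = folded along the cover's right edge, foot towards the hinge; grows as it swings out from the cover's underside (to the front when the cover is up), to 1.9. Stiff pivot (0.06 Nm): stays where left. Pivot at (-130 cos c, 130 sin c) mm from the hinge line in printer (x, z), over the channel; rod direction (cos(c+r), -sin(c+r)).
- rod_grip (a point): Centre of the rod's red cylindrical grip: 75 mm from the rod's pivot towards the foot, 57.5 mm out to the right of the rod; axis along printer y, diameter 16 mm, length 45 mm, on an 8 mm pin. Moving it in the vertical plane moves cover and rod (a two-link chain). Held loosely (fingers 26 mm apart) it can sink by itself under the cover's weight.
- rod_foot (a point): Centre of the round foot (radius 4 mm) of the 8 mm steel rod, 125 mm from its pivot. At printer z 74 mm when standing on the channel floor, about 64 mm on the bottom of the hole. Propped in the hole's mean place: cover about 0.75 rad, rod joint about 1.3 rad, the rod leaning with its foot to the front; the cover's weight pushes the foot to the front.
- cream_jar: White and blue round jar, 69 mm wide, 41 mm high, behind the printer; origin at the middle of its underside. Bystander.
- desk_stapler: Green stapler, 34 x 135 x 38 mm, behind the printer; origin at the middle of its underside. Bystander.
- blue_book: Thin blue notebook, 134 x 83 x 10 mm, left of the printer; origin at the middle of its underside. Bystander.
- mobile: Black phone, 146 x 72 x 8 mm, right of the printer; origin at the middle of its underside. Bystander.
- channel_mid (a point): On the printer (x -66, y -94, z 70 mm): on the floor of the aluminium channel that runs along printer x, x -112 to +66 mm; rails 12 mm apart end 3 mm higher. Mean place of its one dark holding hole, 14 mm long in x, as wide as the channel, 10 mm deep. The real hole is up to 14 mm before or behind this point, unmeasured: find it by eye or feel.

How it is judged:
By the outcome, as a careful person would: the job done as asked, in the order asked, and still so for the second after the job is handed in, with the robot touching nothing.
It also fails if it takes over 58 s, if anything falls off the work surface, if the arm or the gripper's body presses on something with over 40 N, if the wrist force passes 120 N, or if a joint passes its speed limit or range.

## Working session

There is one attempt and no reset: what is moved stays moved. The work goes in short steps, Python scripts to look and compute and a shell command to move; the robot and the scene stay as the last step left them, time stands still between calls to the robot, and variables do not carry over. Pictures are saved under pics/ and viewed, at most 10 in all, crops included, and the job is handed in when it is done.

```bash
mkdir -p pics
cat > h.py <<'E'
import numpy as np, cv2
from cell import arm
def save(cam,name,crop=None,s=1):
    im=arm.get_image(cam); 
    if crop: r0,r1,c0,c1=crop; im=im[r0:r1,c0:c1]
    im=cv2.resize(im,None,fx=s,fy=s,interpolation=cv2.INTER_CUBIC)
    cv2.imwrite('pics/'+name,im[:,:,::-1])
def ray(cam,p):
    c=arm.get_calibration(cam);K=np.array(c['intrinsics']);T=np.array(c['pose'])
    x=(p[1]-K[0,2])/K[0,0];y=(p[0]-K[1,2])/K[1,1]
    d=T[:3,:3]@np.array([x,-y,-1]);return T[:3,3],d/np.linalg.norm(d)
def atz(cam,p,z):
    o,d=ray(cam,p);return o+d*(z-o[2])/d[2]
def tri(obs):
    A=np.zeros((3,3));b=np.zeros(3);R=[]
    for cam,p in obs:
        o,d=ray(cam,p);P=np.eye(3)-np.outer(d,d);A+=P;b+=P@o;R.append((o,P))
    x=np.linalg.solve(A,b);return x,[np.linalg.norm(P@(x-o)) for o,P in R]
def proj(cam,X):
    c=arm.get_calibration(cam);K=np.array(c['intrinsics']);T=np.array(c['pose'])
    q=T[:3,:3].T@(np.array(X)-T[:3,3]);return K[1,2]-K[1,1]*q[1]/-q[2],K[0,2]+K[0,0]*q[0]/-q[2]
E
python3 - <<'E'
from h import *
np.set_printoptions(precision=4,suppress=True)
s=arm.observe();print(s)
from scipy.spatial.transform import Rotation as R
print(R.from_rotvec(s['ee_rot']).as_matrix())
for c in ['scene','side','wrist']:
    save(c,c+'0.png')
    cal=arm.get_calibration(c);print(c,cal['pose'],cal['intrinsics'], [k for k in cal])
    for q in ['printer','hinge_mid','cover_grip','rod_grip','rod_foot','channel_mid']:
        r=arm.place_of(c,q);print(c,q,[(np.round(x['point'],1),round(x['conf'],2)) for x in r[:2]])
E
```

```text
{'clock': 0.0, 'joints': array([-0.1026,  0.4352,  0.025 ,  1.5741, -0.0116,  1.134 , -0.0751]), 'dq': array([-0.0002,  0.0009,  0.0004,  0.0018,  0.0008, -0.0006,  0.0001]), 'joint_efforts': array([  0.0004, -66.7854,   0.9849, -31.4464,  -0.0605,   0.0428,
         0.0001]), 'position': array([ 0.6248, -0.    ,  0.4039]), 'ee_rot': array([-2.2208, -2.2207,  0.0019]), 'force': array([ 0.0361, -0.7016,  0.9546]), 'ft_torque': array([ 0.0024,  0.0038, -0.0213]), 'gripper_force': 0.0, 'width': 0.9993654082842299}
[[ 0.      1.     -0.0016]
 [ 1.     -0.     -0.0001]
 [-0.0001 -0.0016 -1.    ]]
scene [[ 0.5408  0.6175 -0.5712  0.0956]
 [-0.8411  0.3887 -0.3762 -0.3473]
 [-0.0103  0.6838  0.7296  0.7293]
 [ 0.      0.      0.      1.    ]] [[415.1635   0.     322.5317]
 [  0.     415.1635 201.3424]
 [  0.       0.       1.    ]] ['intrinsics', 'pose']
scene printer [(array([207.7, 226.8]), 0.61), (array([252.2, 288.5]), 0.59)]
scene hinge_mid [(array([245.2, 359.5]), 0.19)]
scene cover_grip [(array([226.6, 219. ]), 0.56)]
scene rod_grip [(array([245.7, 359.1]), 0.69)]
scene rod_foot [(ar
[... 587 characters left out ...]
rray([179.6, 338.5]), 0.46)]
side rod_foot [(array([190.2, 317.6]), 0.81)]
side channel_mid [(array([197.1, 376.2]), 0.74), (array([187.6, 352.5]), 0.59)]
wrist [[ 1.      0.0003  0.0008  0.6249]
 [-0.0005  0.9628  0.2702  0.0726]
 [-0.0007 -0.2702  0.9628  0.3851]
 [ 0.      0.      0.      1.    ]] [[352.9823   0.     319.9773]
 [  0.     352.9823 200.1309]
 [  0.       0.       1.    ]] ['intrinsics', 'pose']
wrist printer [(array([155.6, 210.9]), 0.88)]
wrist hinge_mid [(array([162.9, 287.1]), 0.56)]
wrist cover_grip [(array([18.3, 81.3]), 0.96)]
wrist rod_grip [(array([320.6, 246.7]), 0.62)]
wrist rod_foot [(array([262.6, 288.8]), 0.65)]
wrist channel_mid [(array([155.4, 210.4]), 0.67)]
```

View pics/scene0.png

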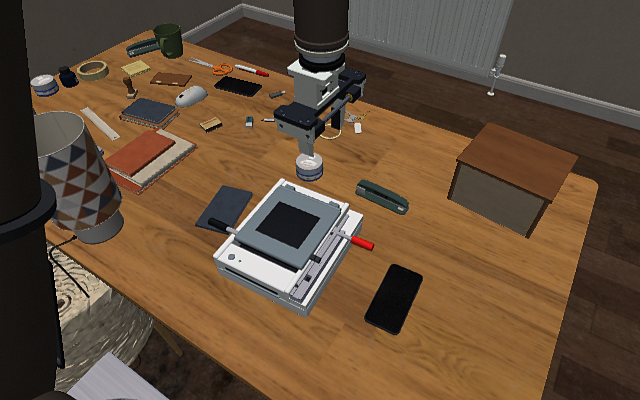

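View pics/side0.png

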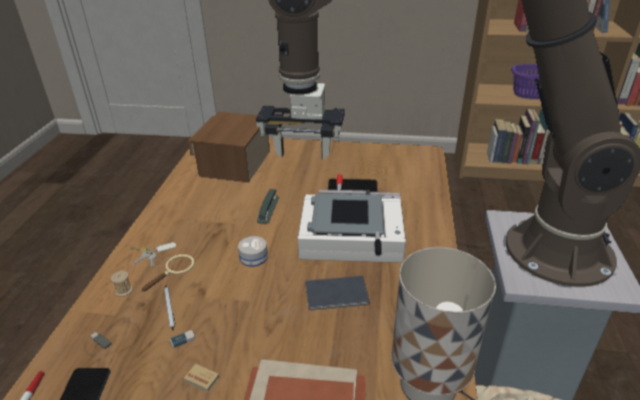

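View pics/wrist0.png

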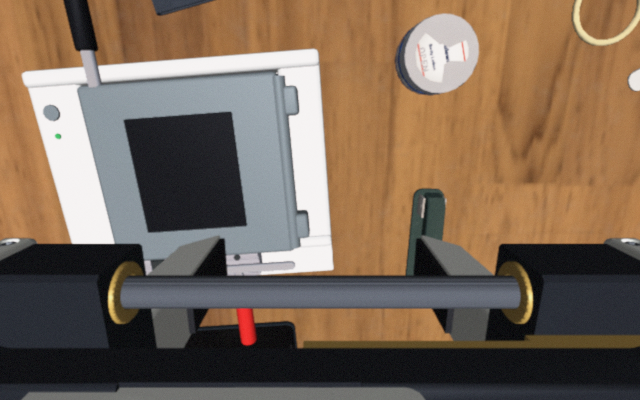

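```bash
cat > fit.py <<'E'
from h import *
from scipy.optimize import least_squares
np.set_printoptions(precision=4,suppress=True)
obs=[('wrist',(75,25),(-125,95,80)),('wrist',(50,318),(125,95,80)),('wrist',(270,332),(125,-115,80)),
('scene',(225.5,219.5),(-60,127.5,80)),('side',(245.5,378),(-60,127.5,80)),
]
def w(p,X):
    x,y,t=p;c,s=np.cos(t),np.sin(t);X=np.array(X)/1e3
    return np.array([x+c*X[0]-s*X[1],y+s*X[0]+c*X[1],X[2]])
if __name__=='__main__':
    def red(cam):
        im=arm.get_image(cam).astype(int);m=((im[:,:,0]>150)&(im[:,:,1]<60)&(im[:,:,2]<60)).astype(np.uint8)
        n,l,st,ce=cv2.connectedComponentsWithStats(m)
        return [(ce[i][::-1],st[i][4]) for i in range(1,n) if st[i][4]>15]
    rs=[r for r in red('scene') if np.hypot(*(r[0]-[241,360]))<30];rd=[r for r in red('side') if np.hypot(*(r[0]-[182,339]))<20]
    print(rs,rd)
    P,res=tri([('scene',rs[0][0]),('side',rd[0][0])]);print('red',P,res)
    P,res=tri([('scene',(225.5,219.5)),('side',(245.5,378))]);print('black',P,res)
    obs+=[('scene',rs[0][0],(35,-151.5,80)),('side',rd[0][0],(35,-151.5,80))]
    f=lambda p:np.concatenate([np.array(proj(c,w(p,X)))-q for c,q,X in obs])
    r=least_squares(f,[.45,.05,.08],loss='soft_l1',f_scale=2);print(r.x);print(f(r.x).reshape(-1,2))
    for X in [(90,0,80),(-66,-94,70),(-60,127.5,80)]:print(X,w(r.x,X),proj('scene',w(r.x,X)),proj('wrist',w(r.x,X)))
E
python3 fit.py
```

```text
[(array([241.8254, 361.9206]), np.int32(126))] [(array([178.6562, 339.0312]), np.int32(32))]
red [ 0.5524 -0.1377  0.0828] [np.float64(0.0006534139977198009), np.float64(0.0006534139977198733)]
black [0.4361 0.1294 0.0793] [np.float64(0.0004696338636325571), np.float64(0.0004696338636325458)]
[0.5061 0.0083 0.0768]
[[ -0.3452 -11.6451]
 [ -0.8785   0.4653]
 [ 13.8748   3.5869]
 [ -0.8235  -0.2757]
 [  0.2409  -0.0247]
 [  1.0225   1.2597]
 [  0.543    0.1742]]
(90, 0, 80) [0.5959 0.0152 0.08  ] (np.float64(198.66127299396217), np.float64(309.71128458021644)) (np.float64(169.02902272037306), np.float64(287.1448676616195))
(-66, -94, 70) [ 0.4475 -0.0905  0.07  ] (np.float64(272.6478144339671), np.float64(312.4670757688054)) (np.float64(273.09738841065627), np.float64(140.20381898878495))
(-60, 127.5, 80) [0.4365 0.1309 0.08  ] (np.float64(224.67653948785073), np.float64(219.22429676015508)) (np.float64(24.366155443050133), np.float64(81.20426939016178))
```

Scene: printer at about (290,245) in the scene picture, with the black grip at (220,226) and the red grip at (362,242). The fitted printer pose is (0.506, 0.008), yaw 0.077. Both grip heights come out at 80 ± 3 mm, as they should. I'm now moving above the black grip.

```bash
python3 -m inch '0.03 -0.04 0.02 -0.02 0.06; 0.06 -0.08 0.04 -0.04 0.06; 0.09 -0.12 0.06 -0.06 0.05; 0.12 -0.16 0.08 -0.077 0.05; 0.133 -0.188 0.1 -0.077 0.05' && python3 -m inch '0 0 0 0 0.05; 0 0 0 0 0.05'
python3 - <<'E'
from h import *
np.set_printoptions(precision=4,suppress=True)
s=arm.observe();print(s['position'],s['ee_rot'],s['force'],s['clock'])
P,res=tri([('scene',(225.5,219.5)),('side',(245.5,378))]);print(P)
save('wrist','w1.png')
print(arm.place_of('wrist','cover_grip')[:2], proj('wrist',P))
E
```

```text
clock: 1.65
position: [0.4371, 0.1338, 0.3058]
ee_rot: [2.132, 2.306, 0.004]
force: [0.2, 0.6, 0.2]
width: 0.613
gripper_force: 0.0
clock: 1.85
position: [0.4378, 0.1327, 0.3055]
ee_rot: [-2.132, -2.307, 0.001]
force: [0.6, -0.2, 0.2]
width: 0.546
gripper_force: 0.0
[0.4378 0.1327 0.3055] [-2.1318 -2.3072  0.001 ] [ 0.6004 -0.2467  0.1753] 1.85
[0.4361 0.1294 0.0793]
[{'point': [219.4, 322.1], 'conf': 0.89}] (np.float64(226.02463340678852), np.float64(313.82880500757403))
```

View pics/w1.png

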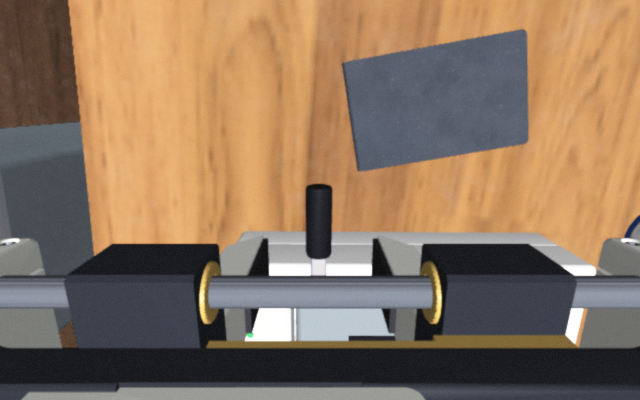

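Wrist picture: the black grip (318,186–257) stands upright and centred between the fingers. I'm descending and gripping.

```bash
python3 -m inch '0 0 0.03 0 0.05; 0 0 0.055 0 0.05; 0 0 0.0665 0 0.05; 0 0 0.0665 0 0.0; 0 0 0.0665 0 0.0' 20 && python3 -m inch '0 0 0 0 0; 0 0 0 0 0; 0 0 0 0 0'
python3 - <<'E'
from math import *
for i in range(0,20):
    c=min(1.75,(i+1)*.0875); print(round(c,3),round(150*(1-cos(c)),1),round(-150*sin(c),1))
E
```

```text
clock: 2.45
position: [0.4392, 0.1321, 0.2398]
ee_rot: [2.135, 2.304, 0.001]
force: [0.8, -0.1, 0.0]
width: 0.417
gripper_force: 0.0
clock: 2.75
position: [0.4372, 0.1322, 0.2395]
ee_rot: [-2.133, -2.304, 0.003]
force: [-1.4, -0.5, 9.5]
width: 0.167
gripper_force: 20.1
0.087 0.6 -13.1
0.175 2.3 -26.1
0.262 5.1 -38.9
0.35 9.1 -51.4
0.438 14.1 -63.6
0.525 20.2 -75.2
0.612 27.3 -86.2
0.7 35.3 -96.6
0.787 44.2 -106.3
0.875 53.9 -115.1
0.962 64.3 -123.1
1.05 75.4 -130.1
1.137 87.0 -136.1
1.225 99.2 -141.1
1.312 111.7 -145.0
1.4 124.5 -147.8
1.487 137.5 -149.5
1.575 150.6 -150.0
1.662 163.7 -149.4
1.75 176.7 -147.6
```

```bash
python3 -m inch '0 0.0006 -0.0131 0 0; 0 0.0023 -0.0261 0 0; 0 0.0051 -0.0389 0 0; 0 0.0091 -0.0514 0 0; 0 0.0141 -0.0636 0 0' && python3 -m inch '0 0.006 -0.0116 0 0; 0 0.0132 -0.0226 0 0; 0 0.0212 -0.033 0 0; 0 0.0301 -0.0427 0 0; 0 0.0398 -0.0515 0 0'
```

```text
clock: 3.25
position: [0.4502, 0.1332, 0.3026]
ee_rot: [-2.131, -2.304, 0.008]
force: [-7.9, -0.3, -0.9]
width: 0.169
gripper_force: 20.0
clock: 3.75
position: [0.4865, 0.1362, 0.3539]
ee_rot: [-2.126, -2.3, 0.021]
force: [-28.4, -2.9, 24.5]
width: 0.171
gripper_force: 20.1
```

```bash
python3 -m inch '0 -0.0015 -0.002 0 0; 0 -0.0015 -0.002 0 0'
```

```text
clock: 3.95
position: [0.4881, 0.1361, 0.3567]
ee_rot: [-2.131, -2.304, 0.007]
force: [-13.4, -2.4, 11.6]
width: 0.168
gripper_force: 20.0
```

```bash
python3 -m inch '0 0.009 -0.0096 0 0; 0 0.0201 -0.0168 0 0; 0 0.032 -0.023 0 0'
```

```text
clock: 4.25
position: [0.5215, 0.1384, 0.3799]
ee_rot: [-2.133, -2.304, 0.004]
force: [-4.5, -2.6, 2.9]
width: 0.165
gripper_force: 20.0
```

```bash
python3 -m inch '0 0.0122 -0.005 0 0; 0 0.0245 -0.009 0 0'
```

```text
clock: 4.45
position: [0.5466, 0.1402, 0.389]
ee_rot: [-2.134, -2.305, 0.002]
force: [-2.2, -1.8, 0.3]
width: 0.165
gripper_force: 20.0
```

```bash
python3 -m inch '0 0.0128 -0.0028 0 0; 0 0.0258 -0.0045 0 0; 0 0.0389 -0.005 0 0'; python3 -m inch '0 0.0131 0.0006 0 0; 0 0.023 0.0022 0 0; 0 0.023 0.0022 0 0'
```

```text
clock: 4.75
position: [0.5858, 0.143, 0.3939]
ee_rot: [2.135, 2.305, -0.001]
force: [-1.8, -1.4, 0.8]
width: 0.164
gripper_force: 20.0
clock: 5.05
position: [0.6097, 0.1448, 0.3912]
ee_rot: [2.135, 2.303, 0.001]
force: [0.5, -2.9, 3.5]
width: 0.167
gripper_force: 20.0
```

```bash
python3 -m inch '0 0.004 0.001 0 0; 0 0.006 0.001 0 0'
```

```text
clock: 5.25
position: [0.6136, 0.1452, 0.3905]
ee_rot: [-2.134, -2.304, 0.004]
force: [-12.2, -4.9, 13.1]
width: 0.169
gripper_force: 20.0
```

```bash
python3 -m inch '0 0 0 0 0.05; 0 0 0 0 0.05; 0 0 0 0 0.05' && python3 -m inch '0 0 -0.015 0 0.05; 0 0 -0.04 0 0.05; 0 -0.03 -0.05 0 0.05; 0 -0.08 -0.05 0 0.05; -0.02 -0.12 -0.05 0 0.05' && python3 -m inch '-0.045 -0.02 0 0 0.05; -0.09 -0.04 0.0 0 0.05; -0.135 -0.045 0.01 0 0.05; -0.18 -0.045 0.03 0 0.05; -0.225 -0.045 0.03 0 0.05' && python3 -m inch '-0.035 0 0 0 0.05; -0.035 0 0 0 0.05; -0.035 0 0 0 0.05'
python3 - <<'E'
from h import *; from fit import w
np.set_printoptions(precision=4,suppress=True)
p=[.5061,.0083,.0768]
s=arm.observe();print(s['position'],s['force'])
save('wrist','w2.png')
print('channel ends/mid', [np.round(proj('wrist',w(p,(x,-94,70)))) for x in (-112,-80,-66,-52,66)])
print('red expected',w(p,(99.8,-151.5,134.1)),proj('wrist',w(p,(99.8,-151.5,134.1))))
for c in ['scene','side','wrist']:
    arm.get_image(c); print(c,[(arm.place_of(c,q)[:1],) for q in ('rod_grip','rod_foot','cover_grip','channel_mid')])
    save(c,c+'_open.png')
E
```

```text
clock: 5.55
position: [0.6144, 0.1464, 0.39]
ee_rot: [-2.133, -2.306, -0.001]
force: [0.3, 0.2, 0.1]
width: 0.376
gripper_force: 0.0
clock: 6.05
position: [0.4943, 0.1191, 0.44]
ee_rot: [-2.128, -2.309, -0.002]
force: [0.3, -0.8, -0.2]
width: 0.548
gripper_force: 0.0
clock: 6.55
position: [0.4679, -0.1124, 0.4085]
ee_rot: [-2.132, -2.305, 0.001]
force: [0.5, 0.8, 0.7]
width: 0.545
gripper_force: 0.0
clock: 6.85
position: [0.4716, -0.1463, 0.4099]
ee_rot: [-2.136, -2.303, -0.0]
force: [-0.7, 0.3, 0.3]
width: 0.547
gripper_force: 0.0
[ 0.4716 -0.1463  0.4099] [-0.6623  0.2798  0.3302]
channel ends/mid [array([120., 246.]), array([120., 282.]), array([120., 298.]), array([120., 314.]), array([120., 447.])]
red expected [ 0.6172 -0.1351  0.1341] (np.float64(202.57500253414705), np.float64(513.6045609601236))
scene [([{'point': [204.8, 373.7], 'conf': 0.5}],), ([],), ([{'point': [120.1, 259.6], 'conf': 0.76}],), ([{'point': [272.2, 309.3], 'conf': 0.84}],)]
side [([{'point': [160.3, 315.4], 'conf': 0.67}],), ([],), ([{'point': [189.5, 294.9], 'conf': 0.76}],), ([{'point': [195.9, 378.3], 'conf': 0.81}],)]
wrist [([{'point': [199.9, 516.2], 'conf': 0.95}],), ([{'point': [117.4, 482.6], 'conf': 0.58}],), ([],), ([{'point': [115.8, 298.2], 'conf': 0.94}],)]
```

View pics/w2.png

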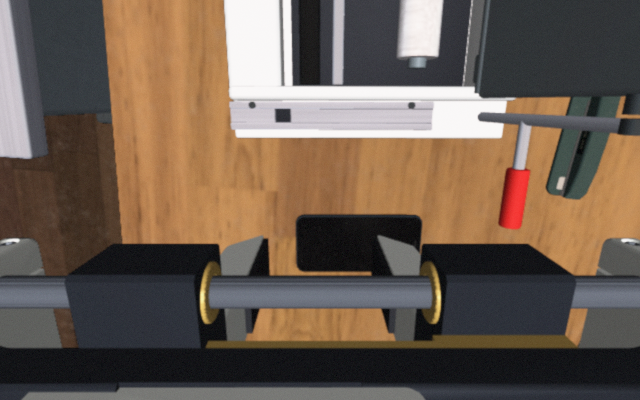

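View pics/scene_open.png

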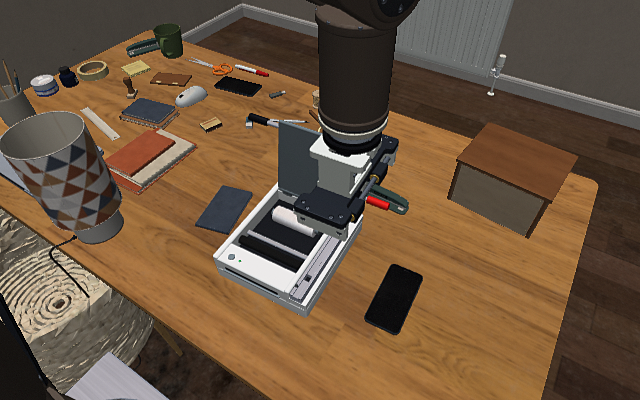

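The wrist picture shows the cover open and the hole as a dark square at about (283,115). The channel runs from column 231 to 432, and the red grip spans (525,168)–(510,228). I'm locating the hole and the red grip, then planning the chain.

```bash
cat > chain.py <<'E'
import numpy as np
from fit import w
p=[.5061,.0083,.0768]
def piv(c):return np.array([90-130*np.cos(c),80+130*np.sin(c)])
def grip(c,r):return piv(c)+75*np.array([np.cos(c+r),-np.sin(c+r)])
def foot(c,r):return piv(c)+125*np.array([np.cos(c+r),-np.sin(c+r)])
def ik(x,z):
    v=np.array([x-90,z-80.]);d=np.hypot(*v);A=np.arccos((130**2+d*d-125**2)/(260*d))
    c=A+np.arctan2(v[1],-v[0]);q=np.array([x,z])-piv(c);a=np.arctan2(-q[1],q[0]);return c,a%(2*np.pi)-c
def loc(P):
    d=np.array(P)-[p[0],p[1],0];c,s=np.cos(p[2]),np.sin(p[2]);return np.array([c*d[0]+s*d[1],-s*d[0]+c*d[1],d[2]])*1e3
E
python3 - <<'E'
from h import *; from chain import *
np.set_printoptions(precision=1,suppress=True)
im=cv2.imread('pics/w2.png').astype(int)
sub=im[105:125,262:305].sum(2);m=sub<sub.max()*.35
ys,xs=np.nonzero(m);print('hole px',ys.mean()+105,xs.mean()+262,xs.min()+262,xs.max()+262,len(xs))
hp=(ys.mean()+105,xs.mean()+262)
print('hole local',loc(atz('wrist',hp,.070)),'channel ends',loc(atz('wrist',(113,231),.073)),loc(atz('wrist',(115,432),.073)))
m=(im[:,:,2]>150)&(im[:,:,1]<70)&(im[:,:,0]<70);ys,xs=np.nonzero(m);rp=(ys.mean(),xs.mean());print('red px',rp,ys.min(),ys.max())
print('red at z=.134',loc(atz('wrist',rp,.134)))
X,res=tri([('wrist',rp),('side',(160.3,315.4))]);print('tri',loc(X),np.array(res)*1e3)
print('tcp local',loc(arm.observe()['position']))
print('grip now',grip(1.75,0))
for c,r in [(1.75,x) for x in np.arange(0,1.5,.15)]+[(c,1.42) for c in np.arange(1.65,.8,-.1)]:print(round(c,2),round(r,2),'grip',grip(c,r),'foot',foot(c,r))
for x,z in [(-58,76),(-60,74),(-79,74),(-90,74),(-82,64)]:print(x,z,np.round(ik(x,z),3),grip(*ik(x,z)))
E
```

```text
hole px 115.00568181818181 282.53409090909093 276 289 176
hole local [-79.6 -90.5  70. ] channel ends [-124.3  -88.7   73. ] [ 51.4 -90.4  73. ]
red px (np.float64(198.7111111111111), np.float64(515.4814814814815)) 169 228
red at z=.134 [ 100.7 -149.5  134. ]
tri [  98.2 -148.2  139.3] [0.4 0.4]
tcp local [ -46.2 -151.3  410. ]
grip now [ 99.8 134.1]
1.75 0.0 grip [ 99.8 134.1] foot [90.9 84.9]
1.75 0.15 grip [ 88.9 136.9] foot [72.8 89.6]
1.75 0.3 grip [ 78.6 141.4] foot [55.5 97. ]
1.75 0.45 grip [ 69.  147.3] foot [ 39.6 106.9]
1.75 0.6 grip [ 60.5 154.6] foot [ 25.3 119. ]
1.75 0.75 grip [ 53.1 163. ] foot [ 13.  133.1]
1.75 0.9 grip [ 47.1 172.5] foot [  3.  148.9]
1.75 1.05 grip [ 42.5 182.8] foot [ -4.6 166. ]
1.75 1.2 grip [ 39.5 193.6] foot [ -9.5 184.1]
1.75 1.35 grip [ 38.2 204.8] foot [-11.7 202.7]
1.65 1.42 grip [ 25.5 204.2] foot [-24.4 200.7]
1.55 1.42 grip [ 13.4 197.2] foot [-35.9 188.6]
1.45 1.42 grip [  2.1 188.9] foot [-46.1 175.5]
1.35 1.42 grip [ -8.4 179.6] foot [-54.9 161.5]
1.25 1.42 grip [-17.8 169.3] foot [-62.3 146.6]
1.15 1.42 grip [-26.2 158.1] foot [-68.2 131. ]
1.05 1.42 grip [-33.4 146.1] foot [-72.5 115. ]
0.95 1.42 grip [-39.4 133.4] foot [-75.2  98.6]
0.85 1.42 grip [-44.1 120.3] foot [-76.2  82. ]
-58 76 [0.9 1.2] [-31.2 118.2]
-60 74 [0.9 1.3] [-33.3 116.3]
-79 74 [0.8 1.4] [-48.1 113.3]
-90 74 [0.7 1.6] [-56.6 111.2]
-82 64 [0.7 1.5] [-52.5 104.4]
```

The hole is at printer x ≈ −79.5, and the whole channel sits about 13 mm forward of nominal. The red grip is at x ≈ 100, z ≈ 136, close to the expected 99.8 and 134. I'm grasping it now.

```bash
python3 -m inch '0 0.05 0 0 0.045; 0 0.1 0 0 0.045; 0 0.1465 0 0 0.045; 0 0.1465 0.02 0 0.045; 0 0.1465 0.05 0 0.045' && python3 -m inch '0 0 0.03 0 0.045; 0 0 0.055 0 0.045; 0 0 0.065 0 0.045; 0 0 0.065 0 0.045'
python3 - <<'E'
from h import *; from chain import *
np.set_printoptions(precision=1,suppress=True)
print(loc(arm.observe()['position']))
save('wrist','w3.png')
E
```

```text
clock: 8.3
position: [0.6197, -0.1345, 0.3603]
ee_rot: [2.131, 2.304, 0.003]
force: [0.2, -0.0, -0.4]
width: 0.491
gripper_force: 0.0
clock: 8.7
position: [0.6174, -0.1347, 0.2938]
ee_rot: [-2.133, -2.304, 0.002]
force: [-0.0, 0.1, -0.1]
width: 0.49
gripper_force: 0.0
[ 100.  -151.1  293.8]
```

View pics/w3.png

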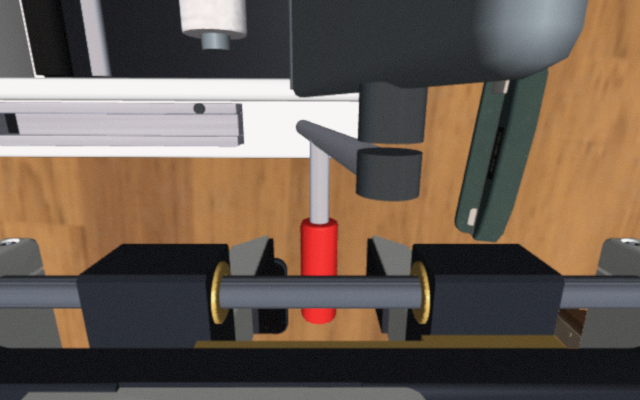

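The red grip is centred between the fingers at (319,270). I'm gripping it lightly and swinging the rod out.

```bash
python3 -m inch '0 0 0 0 0; 0 0 0 0 0; 0 0 0 0 0; 0 0 0 0 0; 0 0 0 0 0' 12 && python3 -m inch '0 -0.0055 -0.0013 0 0; 0 -0.0109 -0.0028 0 0; 0 -0.0162 -0.0048 0 0; 0 -0.0212 -0.0073 0 0'
```

```text
clock: 9.25
position: [0.6178, -0.1348, 0.2955]
ee_rot: [2.134, 2.305, 0.001]
force: [-0.6, 0.9, 3.1]
width: 0.166
gripper_force: 12.0
clock: 9.65
position: [0.5953, -0.1366, 0.3015]
ee_rot: [-2.133, -2.303, 0.003]
force: [0.1, -0.3, -6.7]
width: 0.168
gripper_force: 12.0
```

```bash
python3 -m inch '0 -0.0096 -0.0059 0 0; 0 -0.0181 -0.0132 0 0; 0 -0.0255 -0.0216 0 0; 0 -0.0315 -0.0311 0 0; 0 -0.0361 -0.0414 0 0' && python3 -m inch '0 -0.003 -0.0108 0 0; 0 -0.0043 -0.022 0 0; 0 -0.0043 -0.022 0 0'
python3 - <<'E'
from h import *; from chain import *
from scipy.optimize import fsolve
np.set_printoptions(precision=2,suppress=True)
L=loc(arm.observe()['position'])-[0,0,159];print(L, fsolve(lambda q:grip(*q)-L[[0,2]],[1.7,1.3]))
save('side','side3.png',(60,320,180,500),2)
E
```

```text
clock: 10.15
position: [0.5602, -0.139, 0.3451]
ee_rot: [2.134, 2.305, 0.001]
force: [1.0, 0.9, -2.6]
width: 0.17
gripper_force: 12.0
clock: 10.45
position: [0.556, -0.1395, 0.3675]
ee_rot: [2.134, 2.305, 0.001]
force: [-4.1, 0.5, -0.6]
width: 0.169
gripper_force: 12.0
[  38.37 -151.14  208.52] [1.75 1.4 ]
```

View pics/side3.png

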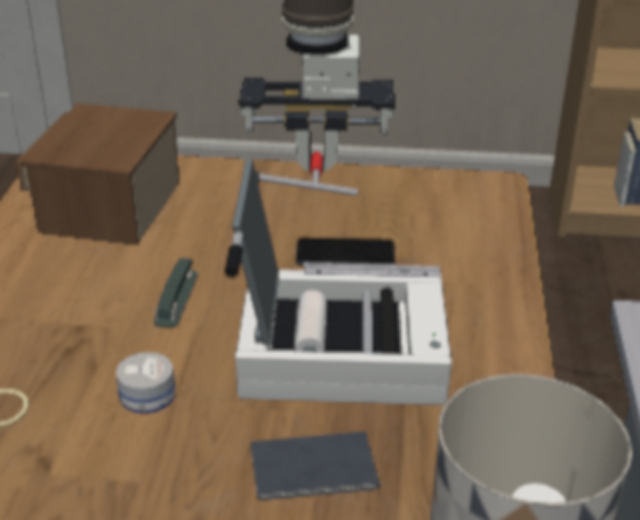

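Run:
```python
from h import *; from chain import *
np.set_printoptions(precision=1,suppress=True)
g0=grip(1.75,1.37)
cf,rf=ik(-62,82);print(cf,rf)
for k in range(0,21):
    t=k/20;c=1.75+(cf-1.75)*t;r=1.37+(rf-1.37)*t;g=grip(c,r);print(k,round(c,2),round(r,2),g-g0,(g-gl if k%5!=1 and k else g-(gl if k else g)) if k else '', foot(c,r))
    if k%5==0:gl=g
```

```text
0.9191234685068035 1.276826685915268
0 1.75 1.37 [0. 0.]  [-11.8 205.2]
1 1.71 1.37 [-5.2 -2.6] [-5.2 -2.6] [-16.9 200.3]
2 1.67 1.36 [-10.2  -5.4] [-10.2  -5.4] [-21.7 195.2]
3 1.63 1.36 [-15.1  -8.5] [-15.1  -8.5] [-26.3 189.9]
4 1.58 1.35 [-19.9 -11.7] [-19.9 -11.7] [-30.7 184.4]
5 1.54 1.35 [-24.5 -15.1] [-24.5 -15.1] [-34.7 178.7]
6 1.5 1.34 [-29.  -18.7] [-4.5 -3.6] [-38.6 172.9]
7 1.46 1.34 [-33.2 -22.5] [-8.7 -7.4] [-42.1 166.9]
8 1.42 1.33 [-37.4 -26.4] [-12.8 -11.3] [-45.4 160.8]
9 1.38 1.33 [-41.3 -30.5] [-16.8 -15.4] [-48.4 154.6]
10 1.33 1.32 [-45.  -34.8] [-20.5 -19.7] [-51.1 148.3]
11 1.29 1.32 [-48.6 -39.2] [-3.5 -4.4] [-53.5 141.8]
12 1.25 1.31 [-51.9 -43.7] [-6.9 -8.9] [-55.6 135.3]
13 1.21 1.31 [-55.  -48.4] [-10.  -13.6] [-57.5 128.8]
14 1.17 1.3 [-58.  -53.2] [-12.9 -18.4] [-59.  122.1]
15 1.13 1.3 [-60.7 -58.1] [-15.7 -23.3] [-60.3 115.5]
16 1.09 1.3 [-63.2 -63. ] [-2.5 -5. ] [-61.2 108.8]
17 1.04 1.29 [-65.4 -68.1] [ -4.8 -10.1] [-61.8 102.1]
18 1.0 1.29 [-67.5 -73.3] [ -6.8 -15.2] [-62.2  95.4]
19 0.96 1.28 [-69.3 -78.5] [ -8.7 -20.4] [-62.2  88.7]
20 0.92 1.28 [-70.9 -83.8] [-10.3 -25.7] [-62.  82.]
```

```bash
python3 -m inch '0 -0.0052 0.0026 0 0; 0 -0.0102 0.0054 0 0; 0 -0.0151 0.0085 0 0; 0 -0.0199 0.0117 0 0; 0 -0.0245 0.0151 0 0' && python3 -m inch '0 -0.0045 0.0036 0 0; 0 -0.0087 0.0074 0 0; 0 -0.0128 0.0113 0 0; 0 -0.0168 0.0154 0 0; 0 -0.0205 0.0197 0 0'
```

```text
clock: 11.0
position: [0.5314, -0.1413, 0.3502]
ee_rot: [-2.134, -2.305, 0.0]
force: [0.2, 3.1, -0.1]
width: 0.171
gripper_force: 12.0
clock: 11.5
position: [0.511, -0.1428, 0.3305]
ee_rot: [-2.134, -2.305, 0.0]
force: [-0.2, 4.0, 0.2]
width: 0.169
gripper_force: 12.0
```

```bash
python3 -m inch '0 -0.0035 0.0044 0 0; 0 -0.0069 0.0089 0 0; 0 -0.01 0.0136 0 0; 0 -0.0129 0.0184 0 0; 0 -0.0157 0.0233 0 0' && python3 -m inch '0 -0.0025 0.005 0 0; 0 -0.0048 0.0101 0 0; 0 -0.0068 0.0152 0 0'
python3 - <<'E'
from h import *; from chain import *
from scipy.optimize import fsolve
np.set_printoptions(precision=2,suppress=True)
L=loc(arm.observe()['position'])-[0,0,159];q=fsolve(lambda q:grip(*q)-L[[0,2]],[1.0,1.3]);print(L,q,foot(*q))
save('wrist','w4.png')
E
```

```text
clock: 12.0
position: [0.4954, -0.1441, 0.3071]
ee_rot: [-2.134, -2.305, 0.0]
force: [-1.6, 4.9, -0.7]
width: 0.169
gripper_force: 12.0
clock: 12.3
position: [0.4887, -0.1447, 0.2919]
ee_rot: [-2.134, -2.305, 0.001]
force: [-2.7, 4.8, -0.8]
width: 0.167
gripper_force: 12.0
[ -29.12 -151.23  132.88] [1.   1.28] [-61.87  95.1 ]
```

View pics/w4.png

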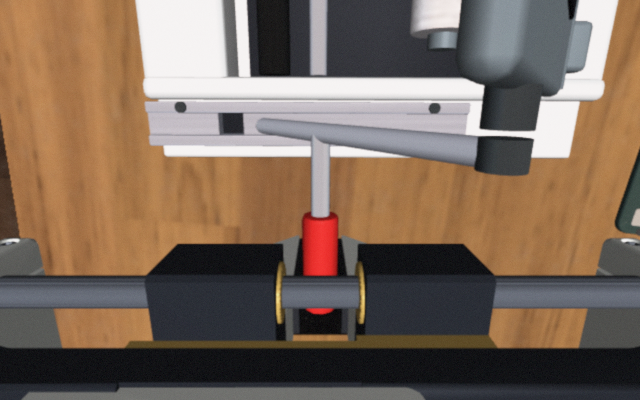

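The picture shows the foot at (262,126), just behind the hole at (232,123) and in line with the channel. I'm lowering further, watching the force.

```bash
python3 -m inch '0.0007 -0.0018 0.0052 0 0; 0.001 -0.0034 0.0105 0 0; 0.001 -0.0034 0.0105 0 0'; python3 -m inch '0 -0.0004 0.0016 0 0; 0 -0.0006 0.0024 0 0'
```

```text
clock: 12.65
position: [0.4855, -0.1446, 0.2816]
ee_rot: [2.135, 2.304, -0.001]
force: [-0.4, -0.4, -1.0]
width: 0.17
gripper_force: 12.0
clock: 12.85
position: [0.4853, -0.1447, 0.2806]
ee_rot: [2.134, 2.303, 0.001]
force: [-6.4, 0.5, 16.7]
width: 0.17
gripper_force: 12.0
```

Contact is felt: 17 N after less than 1 mm. I'm easing off and loosening to a 26 mm cage.

```bash
python3 -m inch '0 0.0004 -0.0018 0 0; 0 0.0004 -0.0018 0 0.018; 0 0.0004 -0.0018 0 0.02; 0 0.0004 -0.0018 0 0.022'; python3 -m inch '0 0 0 0 0.024; 0 0 0 0 0.026; 0 0 0 0 0.026; 0 0 0 0 0.026'
cat > st.py <<'E'
from h import *; from chain import *
np.set_printoptions(precision=1,suppress=True)
def red(cam,near,rad=40):
    im=arm.get_image(cam).astype(int);m=((im[:,:,0]>150)&(im[:,:,1]<70)&(im[:,:,2]<70))
    ys,xs=np.nonzero(m);k=np.hypot(ys-near[0],xs-near[1])<rad;ys,xs=ys[k],xs[k]
    return (ys.mean(),xs.mean()) if len(ys) else None,len(ys)
s=arm.observe();print('tcp',loc(s['position']),s['force'],s['clock'])
print('red wrist',red('wrist',(262,320),90))
for q in('rod_foot','channel_mid','rod_grip'):print(q,[(x['point'],x['conf']) for x in arm.place_of('wrist',q)[:1]])
arm.get_image('side')
print('side grip',[(x['point'],x['conf']) for x in arm.place_of('side','cover_grip')[:1]])
E
python3 st.py
```

```text
clock: 13.25
position: [0.4856, -0.144, 0.2814]
ee_rot: [2.134, 2.305, 0.001]
force: [-0.1, 0.6, -0.2]
width: 0.232
gripper_force: 0.0
clock: 13.65
position: [0.485, -0.144, 0.2811]
ee_rot: [-2.134, -2.305, 0.001]
force: [-1.7, -0.9, 0.1]
width: 0.284
gripper_force: 1.0
tcp [ -32.7 -150.2  281.1] [-1.7 -0.9  0.1] 13.65
red wrist ((np.float64(253.53333333333333), np.float64(308.75989583333336)), 1920)
rod_foot []
channel_mid [([126.1, 256.2], 0.78)]
rod_grip [([263.6, 311.1], 0.91)]
side grip [([204.8, 355.9], 0.65)]
```

```bash
python3 -m inch '0 -0.002 0 0 0.026; 0 -0.004 0 0 0.026; 0 -0.006 0 0 0.026; 0 -0.007 0 0 0.026; 0 -0.007 0 0 0.026'; python3 st.py
```

```text
clock: 14.45
position: [0.4783, -0.1446, 0.2815]
ee_rot: [2.134, 2.305, 0.0]
force: [1.1, 0.1, -0.1]
width: 0.282
gripper_force: 0.0
tcp [ -39.4 -150.3  281.5] [ 1.1  0.1 -0.1] 14.45
red wrist ((np.float64(252.2989909718534), np.float64(319.36006372809345)), 1883)
rod_foot [([125.9, 262.6], 0.68)]
channel_mid [([124.1, 268.7], 0.81)]
rod_grip [([265.6, 318.6], 0.62)]
side grip [([207.2, 359.1], 0.91)]
```

Run:
```python
from h import *; from chain import *
np.set_printoptions(precision=1,suppress=True)
im=arm.get_image('wrist');cv2.imwrite('pics/w5.png',im[:,:,::-1])
print('tcp',loc(arm.observe()['position']))
r=arm.silhouettes('wrist','rod_foot')
for x in r[:1]:
    m=x['region'];ys,xs=np.nonzero(m);print(x['conf'],ys.min(),ys.max(),xs.min(),xs.max(),[ (c,int(np.mean(np.nonzero(m[:,c])[0]))) for c in range(xs.min(),xs.max(),25) if m[:,c].any()])
    print('foot tip at z74',loc(atz('wrist',(126,xs.min()+5),.074)),'at 64',loc(atz('wrist',(126,xs.min()+5),.064)))
g=im.mean(2)
for row in (118,121,124,127,130):
    print(row,g[row,210:290:3].astype(int))
print('hole px expected',[proj('wrist',w(p,(x,-91,70))) for x in (-86.5,-72.5)])
```

```text
tcp [ -39.7 -150.2  281.1]
0.72 120 313 247 506 [(247, 127), (272, 130), (297, 220), (322, 216), (347, 140), (372, 143), (397, 146), (422, 150), (447, 153), (472, 158), (497, 159)]
foot tip at z74 [-75.5 -90.1  74. ] at 64 [-77.5 -90.7  64. ]
118 [195 196 194 197 195 193 194 190  78  45  37  40  42  43  43  43  84 189
 191 191 192 191 191 190 192 193 189]
121 [194 193 190 191 192 193 193 190  81  48  37  44  41  84 141 140 133 131
 129 136 143 156 165 167 175 184 184]
124 [195 196 195 194 198 197 195 194  82  49  39  38  41 158 162 163 158 158
 155 156 152 151 148 147 142 138 134]
127 [193 195 193 191 193 193 196 192  88  50  40  43  51 159 159 160 161 160
 163 163 163 161 163 164 158 161 157]
130 [194 194 194 194 194 194 194 193  87  54  41  37  44 138 146 153 155 156
 159 158 158 163 162 162 165 165 164]
hole px expected [(np.float64(127.26343892075221), np.float64(232.95011374020976)), (np.float64(127.25581632369422), np.float64(259.21685649004775))]
```

The foot tip (col 249) stands over the rear half of the hole (cols 235–259), held by friction. I'm nudging it forward with the rear finger.

```bash
python3 -m inch '0 -0.002 0 0 0.026; 0 -0.004 0 0 0.026; 0 -0.005 0 0 0.026'; python3 -m inch '0 -0.001 0 0 0.026; 0 -0.002 0 0 0.026; 0 -0.003 0 0 0.026;  0 -0.003 0 0 0.026'
cat > ck.py <<'E'
from h import *; from chain import *
np.set_printoptions(precision=1,suppress=True)
im=arm.get_image('wrist');cv2.imwrite('pics/last.png',im[:,:,::-1]);s=arm.observe()
g=im.mean(2).astype(int)
print('tcp',loc(s['position']),s['force'])
i=im.astype(int);m=(i[:,:,0]>150)&(i[:,:,1]<70)&(i[:,:,2]<70);m[:235]&=True;ys,xs=np.nonzero(m)
print('red',ys.min(),[ (r,xs[ys==r].min(),xs[ys==r].max()) for r in (220,230,240) if (ys==r).any()])
for row in (118,121,124,127,130,133):print(row,g[row,220:310:3])
E
python3 ck.py
```

```text
clock: 15.15
position: [0.473, -0.1449, 0.2812]
ee_rot: [-2.134, -2.305, 0.0]
force: [-2.1, 0.3, -1.4]
width: 0.284
gripper_force: 0.8
clock: 15.55
position: [0.4703, -0.1451, 0.2814]
ee_rot: [-2.134, -2.305, -0.0]
force: [-2.1, -0.1, -1.1]
width: 0.287
gripper_force: 1.1
tcp [ -47.5 -150.2  281.3] [-2.9  0.2  0.3]
red 212 [(220, np.int64(295), np.int64(324)), (230, np.int64(295), np.int64(324)), (240, np.int64(295), np.int64(324))]
118 [193 194 194 196 193 194 195 197 194 131  61  40  68  68  56  50  48  50
 170 191 190 193 189 194 191 192 192 194 191 193]
121 [190 192 192 189 193 192 192 193 194 147  67 134 151 153 144 145 138 136
 134 132 133 140 137 158 170 168 178 185 187 184]
124 [193 195 195 194 197 198 198 195 196 153  83 162 160 162 160 160 157 158
 161 155 155 152 154 150 146 144 140 139 135 132]
127 [191 193 193 194 194 195 195 194 195 153  78 153 157 158 160 157 160 161
 159 162 162 162 163 163 158 158 159 158 155 155]
130 [195 194 195 195 194 193 195 195 194 164  69 113 130 135 138 145 148 149
 154 154 159 157 163 155 159 163 164 161 162 161]
133 [202 200 202 199 198 202 198 200 200 172  72  42  58  73  85  97 113 119
 121 130 135 142 144 146 153 154 154 158 158 161]
```

```bash
python3 -m inch '0 -0.001 0 0 0.026; 0 -0.002 0 0 0.026; 0 -0.003 0 0 0.026;  0 -0.004 0 0 0.026; 0 -0.004 0 0 0.026'; python3 ck.py
python3 - <<'E'
from h import *; from chain import *
np.set_printoptions(precision=3,suppress=True)
o=[]
for c in('scene','side'):
    arm.get_image(c);r=arm.place_of(c,'cover_grip')[:1];print(c,r);o+=[(c,x['point']) for x in r]
if len(o)==2:
    X,e=tri(o);L=loc(X);print(L,e,'c~',np.arcsin((L[2]-80)/150),np.arccos((90-L[0])/150))
E
```

```text
clock: 16.1
position: [0.4663, -0.1455, 0.2814]
ee_rot: [2.134, 2.305, 0.0]
force: [0.1, 0.8, 0.1]
width: 0.282
gripper_force: 0.0
tcp [ -51.3 -150.3  281.4] [ 0.6 -0.3  0.2]
red 212 [(220, np.int64(303), np.int64(332)), (230, np.int64(303), np.int64(332)), (240, np.int64(303), np.int64(332))]
118 [193 194 195 193 193 193 195 192 195 195 195 191  80  42  65  75  62  54
  51  49  80 189 188 189 191 194 191 189 191 188]
121 [191 191 192 189 188 193 194 192 192 193 194 188  79 125 153 149 150 144
 142 135 132 134 129 131 142 151 164 166 172 178]
124 [195 194 194 196 194 197 196 195 197 198 196 191  88 159 162 163 162 159
 165 159 158 156 154 156 151 151 151 148 142 139]
127 [195 194 191 195 194 196 195 193 195 195 190 191  85 154 154 159 159 161
 159 162 160 162 161 160 162 161 164 161 160 162]
130 [196 195 196 193 195 195 194 194 195 194 192 193  86  95 124 135 135 140
 150 151 153 151 158 161 158 159 159 162 161 166]
133 [199 200 197 198 198 200 200 198 198 198 201 199  87  42  55  68  85  97
 110 114 120 126 132 134 141 144 148 151 152 156]
scene [{'point': [180.8, 221.7], 'conf': 0.73}]
side [{'point': [210.8, 362.1], 'conf': 0.74}]
[-22.507 126.992 174.06 ] [np.float64(0.0013577504428232167), np.float64(0.0013577504428232193)] c~ 0.6777804145466109 0.72266681217968
```

```bash
python3 -c "
import cv2;i=cv2.imread('pics/last.png')[90:190,210:390];cv2.imwrite('pics/l1.png',cv2.resize(i,None,fx=4,fy=4,interpolation=cv2.INTER_CUBIC))"
```

```text
(no output)
```

View pics/l1.png

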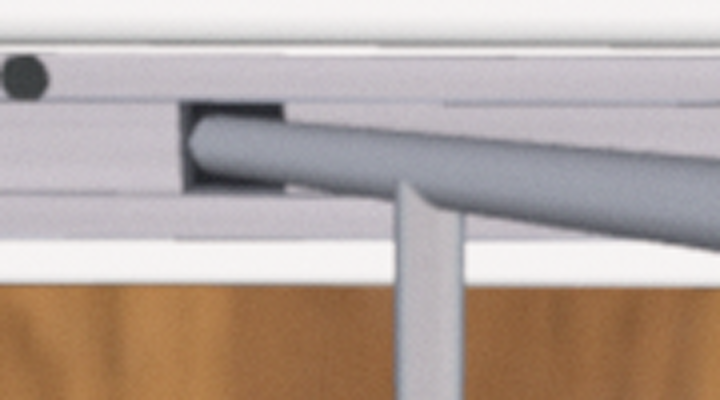

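The foot sits inside the hole against its front wall (crop 190,140). The grip stayed put with no finger load, and the cover is at about 0.70 rad. I'm letting go and lifting clear.

```bash
python3 -m inch '0 0.002 0 0 0.032; 0 0.002 0 0 0.04; 0 0.002 0 0 0.046; 0 0.002 0 0 0.046' && python3 ck.py | head -2 && python3 -m inch '0 0 -0.015 0 0.046; 0 0 -0.03 0 0.046; 0 0 -0.05 0 0.046; 0 0 -0.08 0 0.046; 0 0 -0.11 0 0.046' && python3 -m inch '-0.02 0 -0.02 0 0.046; -0.04 0 -0.04 0 0.046; -0.04 0 -0.04 0 0.046'
cat > fin.py <<'E'
from h import *; from chain import *
np.set_printoptions(precision=3,suppress=True)
for q in('cover_grip','rod_grip'):
    o=[]
    for c in('scene','side','wrist'):
        arm.get_image(c);r=arm.place_of(c,q)[:1];o+=[(c,x['point']) for x in r if x['conf']>.5]
    X,e=tri(o);print(q,len(o),loc(X),e)
print(arm.observe()['clock'],arm.observe()['force'])
E
python3 fin.py; python3 -m inch '0 0 0 0 0.046; 0 0 0 0 0.046; 0 0 0 0 0.046; 0 0 0 0 0.046; 0 0 0 0 0.046' | head -1; python3 fin.py
```

```text
clock: 16.75
position: [0.4684, -0.1452, 0.2813]
ee_rot: [2.134, 2.305, -0.0]
force: [0.3, 0.0, -0.2]
width: 0.491
gripper_force: 0.0
tcp [ -49.4 -150.2  281.3] [-0.9 -0.3 -0.3]
red 212 [(220, np.int64(298), np.int64(328)), (230, np.int64(298), np.int64(328)), (240, np.int64(298), np.int64(327))]
clock: 17.3
position: [0.4681, -0.1453, 0.3922]
ee_rot: [-2.134, -2.305, 0.001]
force: [0.7, 0.5, -0.5]
width: 0.5
gripper_force: 0.0
clock: 17.6
position: [0.4717, -0.188, 0.434]
ee_rot: [2.135, 2.298, 0.002]
force: [0.0, -0.6, 0.5]
width: 0.503
gripper_force: 0.0
cover_grip 2 [-21.178 126.027 181.671] [np.float64(0.0043278161010063786), np.float64(0.004327816101006481)]
rod_grip 3 [ -53.905 -147.962  100.596] [np.float64(0.0022400255921133086), np.float64(0.0014141825312246799), np.float64(0.003026949273291435)]
18.2 [-0.716  0.701  0.138]
clock: 18.7
cover_grip 2 [-22.701 125.983 171.672] [np.float64(0.0030277383598346537), np.float64(0.0030277383598348593)]
rod_grip 3 [ -53.599 -148.98   104.509] [np.float64(0.0029279954275802413), np.float64(0.0018207656788389087), np.float64(0.0013788962736738185)]
19.3 [ 0.161  0.707 -0.678]
```

The rod grip is steady at (−53.7, 103), against a model value of (−52.5, 104.4) for the foot on the hole's bottom. The cover holds by itself.

```bash
python3 -c "
from cell import arm
print(arm.sign_off())"
```

```text
the job is handed in; nothing more can be done
None
```

The cover is propped half open at about 0.7 rad by the rod, with its foot in the holding hole; the arm is clear, the bystanders were not touched, and the job was handed in at 19.3 s, though sign-off returned no verdict.

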